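Load a chip carrier under the stage clip

TASK

Load the red chip carrier on the sample stage: press the clip's yellow thumb plate down with one fingertip and keep it down while the other fingertip gently pushes the carrier along its channel, under the raised jaw, until it is home against the end stop; then let the clip close on it. Do not pick the carrier up, do not let the jaw touch it before it is home, and leave the things lying round the stage alone.

Things in the scene. Friction and masses are not known exactly. Their poses are not given: they have to be found in the camera images.
- stage: Sample stage, bolted down: black and aluminium, base 150 x 130 mm, aluminium top plate 124 (x) x 112 (y) mm with its upper face at z = 52 mm. Origin: centre of the underside. Its x axis is the direction in which the carrier is pushed, y to the left of it, z up. Micrometers stick out 50 mm beyond its +x and +y sides, below z = 45 mm.
- channel (a point): Point on the top plate on the channel's middle line, at stage (0, 16, 52) mm; axes as the stage. The channel runs along x between a dark fence on the left (inner face at stage y = +34, x -62 to +42, 5 mm high) and a short guide on the right (inner face y = -2, x -2 to +34, 5 mm high).
- stop_face (a point): Middle of the face of the steel end stop that closes the channel, at stage (34, 16, 56) mm; axes as the stage. The stop is 26 mm wide along y and 6 mm high.
- hinge (a point): Middle of the clip's hinge pin, which lies along stage x right of the channel, at stage (14, -12, 62) mm; axes as the stage. Its bracket spans stage x -6 to +34, y -18 to -6, up to z = 67 mm.
- clip (a joint): Angle of the spring clip, a rocker: 0 = at rest, jaw 1.5 mm above the bare top plate (the 8 mm carrier cannot pass); 0.29 = jaw resting on the carrier; 0.5 = thumb plate pressed fully down on its stop, jaw 12.6 mm above the top plate. A spring drives it back to 0: about 2 N on the thumb plate starts it, 5 to 6 N holds it fully down.
- thumb_plate (a point): Middle of the upper face of the yellow thumb plate: flat, 62 mm long (stage x -17 to +45), 26 mm wide, right (-y) of the hinge, moving with the clip. At rest it slopes up to the right at 0.5 rad, outer edge at stage y = -45, z = 72; fully down it is level at z = 55, y -46 to -20. Press it anywhere along its outer half; a fingertip can slide along it.
- jaw (a point): Underside of the clip's jaw tip (black, 12 mm wide along stage x, from x = +18 to +30, at stage y about +10); moves with the clip.
- carrier: Red chip carrier, a loose flat block 30 (x) x 34 (y) x 8 mm, about 35 g, with a small brass and green chip on top. Origin: centre of its underside, axes those of the stage when it lies straight. It starts flat on the top plate in the channel, its front 4 to 14 mm short of the jaw; home is its front face on the stop, centre at stage (19, 16, 52) mm.
- blue_carrier: Bystander: spare blue carrier, same size, lying on the table. Origin: centre of its underside.
- driver: Bystander: screwdriver 150 mm long lying on the table.
- jar: Bystander: small glass jar, 38 mm across, 44 mm high. Origin: centre of its underside.
- connector: Bystander: brass coaxial connector standing on the table, 16 mm across, 28 mm high. Origin: centre of its underside.
Not all that is in view belongs to the job. Of the things shaped like the carrier, the red one is meant.

How it is judged:
By the outcome, as a careful person would: the job done as asked, in the order asked, and still so for the second after the job is handed in, with the robot touching nothing.
It also fails if it takes over 42 s, if anything falls off the work surface, if the arm or the gripper's body presses on something with over 40 N, if the wrist force passes 120 N, or if a joint passes its speed limit or range.

ROBOT

A 7-joint arm with a two-finger parallel gripper is mounted at the origin on the work surface. World frame = base frame: x ahead of the robot, y to its left, z up, the work surface at z = 0. Lengths are in mm, angles in rad, forces in N, time in s.
With the tool pointing down it reaches from about 425 to 875 mm from the base axis. Payload 8.4 kg.
Tool frame: the origin (TCP) lies at the very end of the fingers, on their centre line; the grasp point (between the pads) lies 19 mm behind it; x points along the fingers, z is the direction in which the jaws open and shut, and the axes are right-handed (so a half turn about x gives the same grasp; the last joint's range is limited). The gripper opens to 85 mm and grips with 20 to 120 N. Pads are 22 mm wide; open, the fingers measure 114 mm over their backs; the gripper's body (76 mm by 85 mm) begins 54 mm behind the grasp point. The pads swing forward as they close: fully open they stand 13 mm farther back than shut.
Start: joints at [1.08, 0.333, 0.04, 1.465, -0.013, 1.343, -0.059], TCP at [248.18, -600.725, 231.308] pointing down, gripper open.
Joint ranges: [-2.58, 2.58], [-0.38, 2.09], [-1.3, 1.39], [0.25, 2.4], [-1.5, 4.64], [0.08, 2.09], [-2.65, 2.65]. Speed limits (rad/s): [2.22, 2.22, 2.79, 2.79, 3.14, 3.14, 3.14].

INTERFACE

Orientations are given as [roll, pitch, yaw] about the fixed x, y, z axes, in that order (R = Rz(yaw) Ry(pitch) Rx(roll)).
In Python, from bench import r gives the robot as it stands. The module is installed in compiled form; this text tells all that it offers.
- The arm moves only by the tool play_rows, never from a script. Its argument "rows" is a list of rows, each a list of 6 numbers: the shift along the world's x, y, z in units of 25 mm (1.0 is 25 mm), then the turn, a rotation vector about the world's x, y, z in units of 5 degrees (1.0 is 5 degrees). A call has 1 to 10 rows; each row shifts and turns the pose as measured when the row begins; what a row does not reach is not made up. A row lasts 1/10 s, in which the tool goes at most 50 mm and 8.59 degrees, less where a joint would pass 70% of its speed; a pose out of reach is approached as far as the arm can. A call is refused whole if a number of a shift passes 1 or a number of a turn 1, either way. A call with a gripper value outside its range is refused whole. "fingers" is the finger opening in mm, from 0 to 85.4, set as the call begins (left out, the last holds). The fingers move at their own pace and stop on an object; "squeeze" is the grip in N (left out, the last holds). Time passes only in rows, so rows that do not move let the fingers close. It gives the time, the measured TCP pose, the force and the opening at its end, in the units of the state.
- r.get_obs(): the state, without advancing time (a new reading comes with each control period).
- r.get_image(name): name is "scene" or "top" or "wrist"; returns a dict with "image" (384x512x3 uint8, red, green, blue), "fx", "fy", "cx", "cy" (pixels), "T" (4x4, takes a point from camera to world coordinates). Camera axes: x right, y down, z forward; pixel columns grow to the right and rows downward; lengths in mm; the calibration is good to about 2 mm. The wrist camera is an equidistant fisheye: a pixel r from the principal point sees the ray r / f radians off the axis. A picture is of the moment at which its call begins. There is no depth.
- r.sign_off(): hands the job in, once; it reports no verdict.
The state is a dict: "t": time; "joint_pos": joint angles; "dq": joint speeds; "joint_torque": joint torques, N m; "ee_pos": TCP position; "ee_rot": TCP orientation; "wrist_force": force on the tool from outside, world axes, zero at the start; "moment": the same for the moment, N m; "opening": finger opening in mm.
Only numpy, scipy, OpenCV 4.12 (cv2) and the standard library are available. Lean on these libraries where they do the work, as an engineer would, in place of code of your own. Each camera call takes 0.05 s, during which the arm holds its last target.

## Working session

There is one attempt and no reset: what is moved stays moved. The work goes in short steps, Python scripts to look and compute and a tool call to move; the robot and the scene stay as the last step left them, time stands still between calls to the robot, and variables do not carry over. Pictures are saved under pics/ and viewed, and the job is handed in when it is done.

Besides the shell and the picture viewer there is one more tool, called after ">>>" as name([rows], argument=value, ...), one row to a line, values as JSON. play_rows: Moves the arm, as the interface text tells. Its arguments: {"type":"object","properties":{"rows":{"type":"array","items":{"type":"array","items":{"type":"number"}}},"fingers":{"type":"number"},"squeeze":{"type":"number"}},"required":["rows"]}

```bash
mkdir -p pics; ls; python3 - <<'E'
from bench import r
import cv2,numpy as np
np.set_printoptions(precision=4,suppress=True)
o=r.get_obs();print(o)
for n in ["scene","top","wrist"]:
    d=r.get_image(n);cv2.imwrite(f"pics/{n}0.png",cv2.cvtColor(d["image"],cv2.COLOR_RGB2BGR));print(n,d["fx"],d["fy"],d["cx"],d["cy"]);print(d["T"])
E
```

```text
pics
{'t': 0.0, 'joint_pos': array([ 1.0798,  0.3339,  0.0399,  1.4663, -0.0134,  1.3433, -0.0585]), 'dq': array([-0.0005,  0.0015, -0.0015, -0.0005, -0.0011, -0.0013, -0.0008]), 'joint_torque': array([ -0.    , -65.8565,   1.3652, -40.5555,   0.0167,   0.0129,
         0.0001]), 'ee_pos': array([ 248.0123, -600.3092,  230.4301]), 'ee_rot': array([-3.0831,  1.5692,  2.0211]), 'wrist_force': array([ 0.333 , -0.1741, -0.3321]), 'moment': array([-0.0001, -0.0178,  0.0083]), 'opening': 85.32158263260062}
scene 380.3102071517488 380.3102071517488 258.7731761659145 191.79823364058976
[[ -0.318    0.7886  -0.5263 922.1656]
 [  0.948    0.2705  -0.1674 149.3652]
 [  0.0104  -0.5522  -0.8337 620.2906]
 [  0.       0.       0.       1.    ]]
top 350.9772789499647 350.9772789499647 258.31517745558045 190.90379395762739
[[  0.2316  -0.9483   0.2171 447.9787]
 [ -0.9728  -0.2257   0.052   33.9843]
 [ -0.0003  -0.2232  -0.9748 728.7902]
 [  0.       0.       0.       1.    ]]
wrist 297.3186396354542 297.3186396354542 253.33355678205575 196.57295380173747
[[   0.3818   -0.889    -0.253   311.8842]
 [  -0.9243   -0.3672   -0.1045 -574.9784]
 [  -0.        0.2737   -0.9618  373.5925]
 [   0.        0.        0.        1.    ]]
```

View pics/scene0.png

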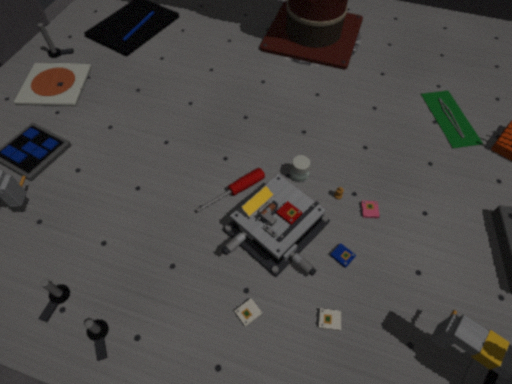

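View pics/top0.png

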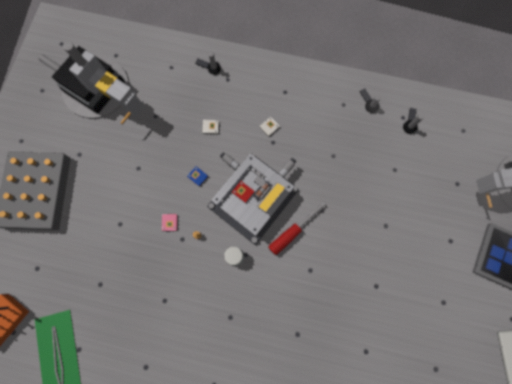

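View pics/wrist0.png

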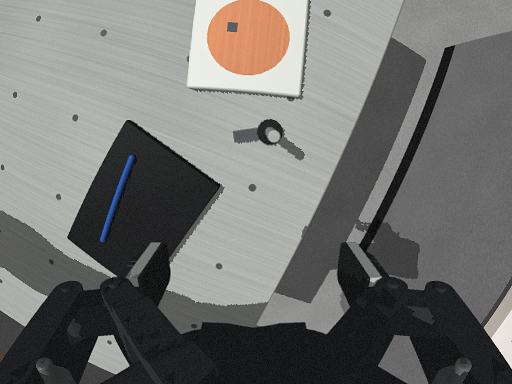

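```bash
python3 - <<'E'
import cv2
a=cv2.imread("pics/scene0.png")[150:290,180:360];cv2.imwrite("pics/sc.png",cv2.resize(a,None,fx=4.4,fy=4.2,interpolation=cv2.INTER_CUBIC))
a=cv2.imread("pics/top0.png")[140:260,190:340];cv2.imwrite("pics/tc.png",cv2.resize(a,None,fx=5,fy=5,interpolation=cv2.INTER_CUBIC))
E
```

```text
(no output)
```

View pics/sc.png

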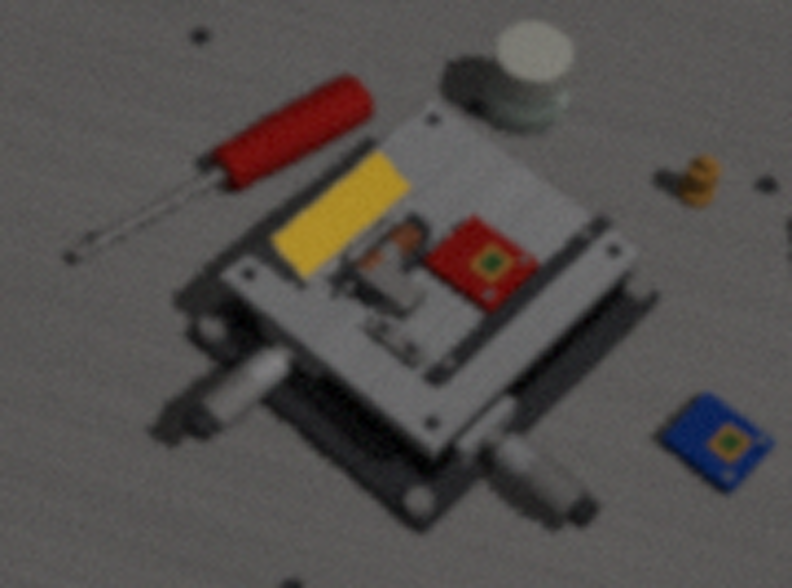

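View pics/tc.png

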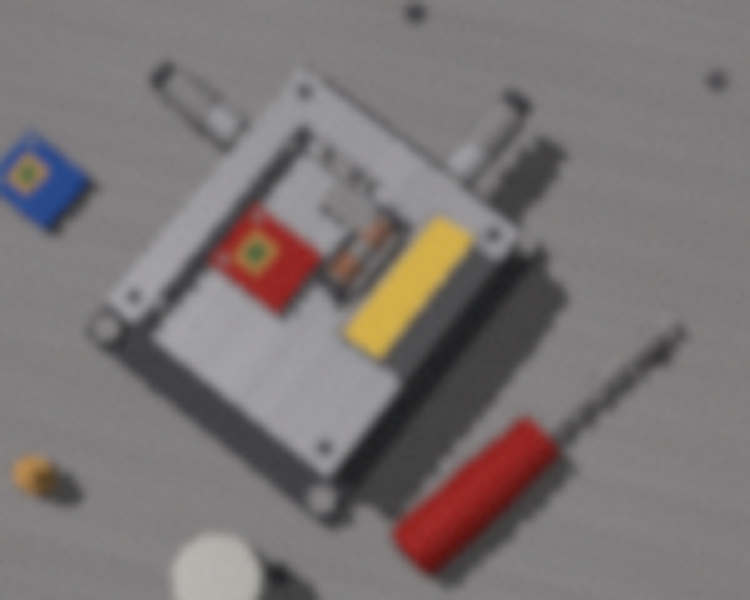

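```bash
cat > h.py <<'E'
import numpy as np
from scipy.optimize import least_squares
from scipy.spatial.transform import Rotation as R
def proj(P,K,T):
    f,cx,cy=K; p=(np.asarray(P)-T[:3,3])@T[:3,:3]
    return np.c_[cx+f*p[:,0]/p[:,2],cy+f*p[:,1]/p[:,2]]
def fproj(P,K,T):
    f,cx,cy=K; p=(np.asarray(P)-T[:3,3])@T[:3,:3]
    n=np.linalg.norm(p[:,:2],axis=1);th=np.arctan2(n,p[:,2])
    return np.c_[cx+f*th*p[:,0]/n,cy+f*th*p[:,1]/n]
def fray(uv,K,T,z):
    f,cx,cy=K;d=np.array([uv[0]-cx,uv[1]-cy]);r=np.hypot(*d);th=r/f
    v=T[:3,:3]@np.r_[np.sin(th)*d/r,np.cos(th)];return T[:3,3]+v*(z-T[2,3])/v[2]
def S(q,P):
    c,s=np.cos(q[2]),np.sin(q[2]);P=np.atleast_2d(np.asarray(P,float))
    return np.c_[q[0]+c*P[:,0]-s*P[:,1],q[1]+s*P[:,0]+c*P[:,1],P[:,2]]
def toS(q,P):
    c,s=np.cos(q[2]),np.sin(q[2]);d=np.atleast_2d(P)-np.array([q[0],q[1],0])
    return np.c_[c*d[:,0]+s*d[:,1],-s*d[:,0]+c*d[:,1],d[:,2]]
C=np.array([[62,56,52],[62,-56,52],[-62,-56,52],[-62,56,52.]])
E
python3 - <<'E'
from h import *
from bench import r
np.set_printoptions(precision=3,suppress=True)
t=r.get_image("top");s=r.get_image("scene")
obs=[(t,[(251,154.4),(294,187),(256.4,235),(212,202.4)]),(s,[(278.2,258.3),(231.1,214.3),(278.9,175),(325,209.5)])]
def K(d):return d["fx"],d["cx"],d["cy"]
for sub in (obs,obs[:1],obs[1:]):
  f=lambda q:np.concatenate([(proj(S(q,C),K(d),d["T"])-np.array(p)).ravel() for d,p in sub])
  for y0 in (0,1.5,3,-1.5):
    a=least_squares(f,[450,0,y0]);
    if a.cost<100: print(a.x,a.cost);break
  print(a.fun)
E
```

```text
[591.876  79.813  -0.435] 12.173780494022166
[-0.855 -1.44   0.255 -0.782 -0.974  0.407 -1.197 -2.403 -0.087 -1.904
 -1.427  0.403 -1.162 -2.129  0.526 -0.743]
[590.189  78.009  -0.422] 2.308387297429535
[-0.701 -0.439  0.863 -0.277  0.276  1.443 -0.458 -0.862]
[593.558  81.304  -0.446] 3.0114085424380193
[-0.102 -0.728 -0.984  0.964 -0.138 -1.21   1.239  0.753]
```

```bash
python3 - <<'E'
from h import *
from bench import r
np.set_printoptions(precision=3,suppress=True)
o=r.get_obs();M=R.from_euler('xyz',o['ee_rot']).as_matrix();print(M)
z=M[:,2];print("open dir deg",np.degrees(np.arctan2(z[1],z[0])))
E
```

```text
[[-0.     0.924  0.382]
 [ 0.001  0.382 -0.924]
 [-1.    -0.    -0.001]]
open dir deg -67.55256781288283
```

>>> play_rows([
  [0.5, 1, 0, 0, 0, -0.4],
  [0.5, 1, 0, 0, 0, -0.4],
  [0.5, 1, 0, 0, 0, -0.4],
  [0.5, 1, 0, 0, 0, -0.4],
  [0.5, 1, 0, 0, 0, -0.4],
  [0.5, 1, 0, 0, 0, -0.4],
  [0.5, 1, 0, 0, 0, -0.4],
  [0.5, 1, 0, 0, 0, -0.4],
  [0.5, 1, 0, 0, 0, -0.3],
  [0.5, 1, 0, 0, 0, 0],
], fingers=46, squeeze=20)

```text
t: 1.25
ee_pos: [372.4, -343.6, 229.2]
ee_rot: [-2.067, 1.568, 2.711]
wrist_force: [0.6, -0.2, -0.4]
opening: 45.8
```

>>> play_rows([
  [0.45, 1, 0, 0, 0, 0],
  [0.45, 1, 0, 0, 0, 0],
  [0.45, 1, 0, 0, 0, 0],
  [0.45, 1, 0, 0, 0, 0],
  [0.45, 1, 0, 0, 0, 0],
  [0.45, 1, 0, 0, 0, 0],
  [0.45, 1, 0, 0, 0, 0],
  [0.45, 1, 0, 0, 0, 0],
  [0.45, 1, 0, 0, 0, 0],
  [0.45, 1, 0, 0, 0, 0],
])

```text
t: 2.25
ee_pos: [488.0, -82.4, 229.9]
ee_rot: [-1.125, 1.57, -2.631]
wrist_force: [0.6, -0.5, 0.3]
opening: 45.8
```

>>> play_rows([
  [0.4, 1, 0, 0, 0, 0],
  [0.4, 1, 0, 0, 0, 0],
  [0.4, 1, 0, 0, 0, 0],
  [0.4, 1, 0, 0, 0, 0],
  [0.4, 1, 0, 0, 0, 0],
  [0.4, 1, 0, 0, 0, 0],
  [0.4, 0.8, 0, 0, 0, 0],
  [0, 0, 0, 0, 0, 0],
])

```text
t: 3.05
ee_pos: [560.1, 99.0, 230.1]
ee_rot: [-2.975, 1.57, 1.806]
wrist_force: [0.2, 0.2, 0.1]
opening: 46.1
```

```bash
python3 - <<'E'
from h import *
from bench import r
import cv2
np.set_printoptions(precision=3,suppress=True)
d=r.get_image("wrist");cv2.imwrite("pics/w1.png",cv2.cvtColor(d["image"],cv2.COLOR_RGB2BGR))
np.save("w1T.npy",d["T"]);print(d["T"])
o=r.get_obs();print(o)
a=cv2.resize(cv2.cvtColor(d["image"],cv2.COLOR_RGB2BGR),(768,576),interpolation=cv2.INTER_CUBIC);cv2.imwrite("pics/w1b.png",a)
E
```

```text
[[  0.069  -0.96   -0.273 628.945]
 [ -0.998  -0.066  -0.02  102.829]
 [  0.001   0.273  -0.962 373.172]
 [  0.      0.      0.      1.   ]]
{'t': 3.1, 'joint_pos': array([ 0.229,  0.214, -0.552,  1.646,  0.115,  1.315, -1.845]), 'dq': array([ 0.029, -0.019,  0.027,  0.022,  0.002,  0.002,  0.021]), 'joint_torque': array([ -0.735, -50.984,  -4.571, -40.485,   0.062,  -0.077,  -0.306]), 'ee_pos': array([559.751,  97.341, 230.004]), 'ee_rot': array([-1.61 ,  1.57 , -3.112]), 'wrist_force': array([-0.533, -0.758, -0.459]), 'moment': array([-0.025,  0.02 ,  0.095]), 'opening': 45.888334923408514}
```

View pics/w1b.png

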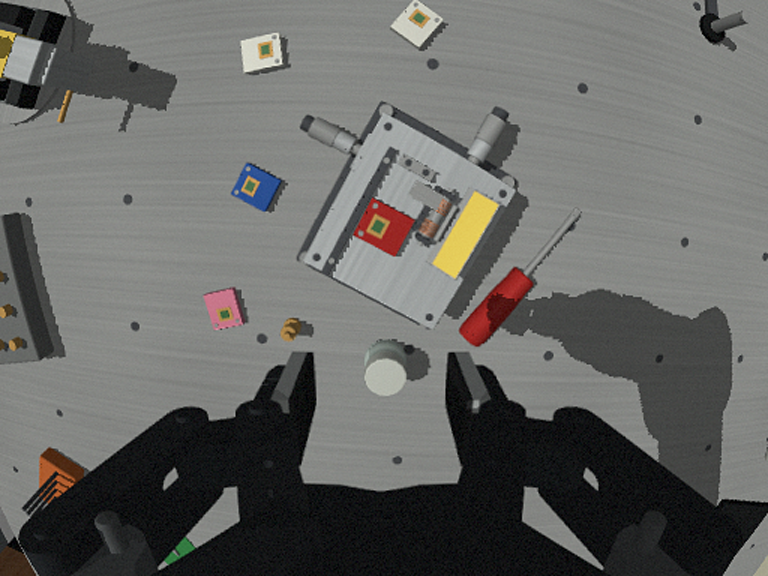

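```bash
python3 - <<'E'
import cv2
a=cv2.imread("pics/w1.png")[60:225,195:355];cv2.imwrite("pics/w1c.png",cv2.resize(a,None,fx=3.6,fy=3.6,interpolation=cv2.INTER_CUBIC))
a=cv2.imread("pics/w1.png")[225:345,150:360];cv2.imwrite("pics/w1d.png",cv2.resize(a,None,fx=3.6,fy=3.6,interpolation=cv2.INTER_CUBIC)*2)
E
```

```text
(no output)
```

View pics/w1c.png

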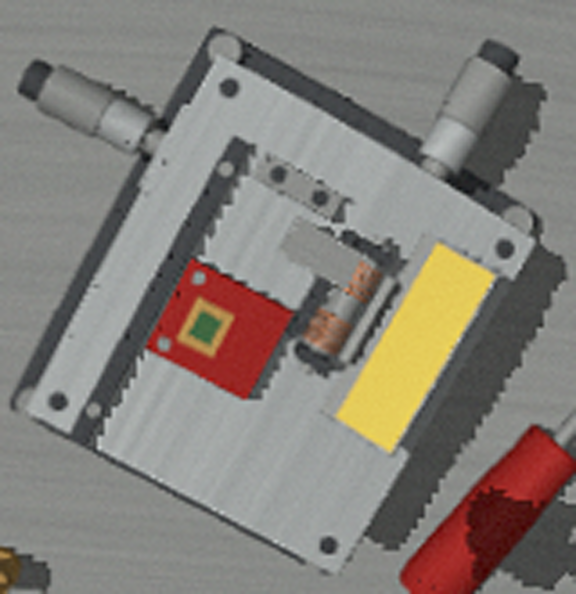

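View pics/w1d.png

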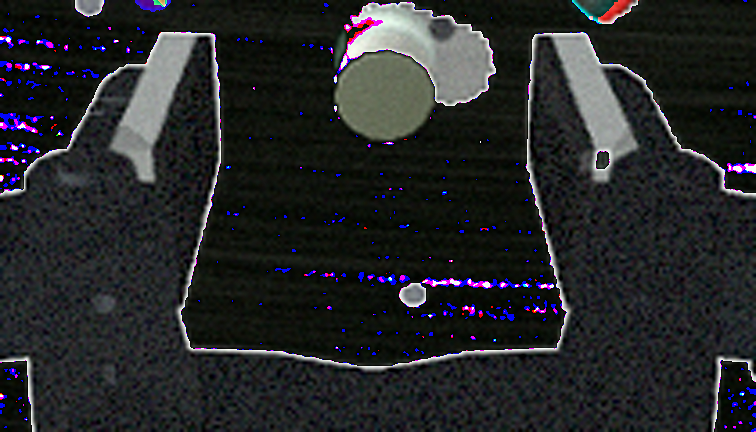

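```bash
cat >> h.py <<'E'
KW=(297.3186396354542,253.33355678205575,196.57295380173747)
E
python3 - <<'E'
from h import *
np.set_printoptions(precision=2,suppress=True)
T=np.load("w1T.npy")
px=lambda L:np.array(L,float)/3.6+[195,60]-0.36
obs=px([(214,55),(537,242),(333,573),(28,412)])
a=least_squares(lambda q:(fproj(S(q,C),KW,T)-obs).ravel(),[592,80,-.43]);q=a.x;print(q,a.fun)
for n,p in zip(["FL","FR","RR","RL"],px([(197,259),(297,310),(248,399),(148,347)])): print(n,toS(q,fray(p,KW,T,60)))
for p in px([(229,88),(505,249),(328,545),(58,402)]): print("screw",toS(q,fray(p,KW,T,52)))
print("plate",[toS(q,fray(p,KW,T,z))[0] for p,z in zip(px([(437,243),(497,275),(390,453),(336,417)]),(60,72,72,60))])
print("stop",[toS(q,fray(p,KW,T,58))[0] for p in px([(258,148),(345,195),(335,218),(248,168)])])
# tips
px2=lambda L:np.array(L,float)/3.6+[150,225]-0.36
from bench import r
M=R.from_euler('xyz',r.get_obs()['ee_rot']).as_matrix();t=r.get_obs()['ee_pos'];print(M,t)
for z in (229,235,240):
  print(z,[(M.T@(fray(p,KW,T,z)-t)) for p in px2([(162,33),(195,33),(217,33),(530,33),(555,33),(587,33)])])
E
```

```text
[592.5   79.18  -0.43] [ 0.69 -0.48 -0.17 -0.58  0.82  1.09 -1.33  0.16]
FL [[ 5.31 31.37 60.  ]]
FR [[ 6.33 -1.49 60.  ]]
RR [[-23.95  -1.89  60.  ]]
RL [[-24.44  31.6   60.  ]]
screw [[54.52 47.68 52.  ]]
screw [[ 54.32 -48.76  52.  ]]
screw [[-53.92 -48.19  52.  ]]
screw [[-53.86  47.89  52.  ]]
plate [array([ 44.35, -27.75,  60.  ]), array([ 44.68, -45.23,  72.  ]), array([-15.94, -44.6 ,  72.  ]), array([-15.93, -27.7 ,  60.  ])]
stop [array([42.45, 31.57, 58.  ]), array([42.93,  2.72, 58.  ]), array([35.53,  1.93, 58.  ]), array([35.87, 31.25, 58.  ])]
[[-0.    1.    0.07]
 [-0.    0.07 -1.  ]
 [-1.   -0.   -0.  ]] [559.75  97.34 230.  ]
229 [array([  1.  ,   7.8 , -31.84]), array([  1.  ,   7.89, -26.86]), array([  1.  ,   7.94, -23.56]), array([ 1.  ,  7.97, 22.48]), array([ 1.  ,  7.92, 26.22]), array([ 1.  ,  7.84, 31.07])]
235 [array([ -5.  ,  10.36, -30.55]), array([ -5.  ,  10.44, -25.77]), array([ -5.  ,  10.49, -22.61]), array([-5.  , 10.52, 21.51]), array([-5.  , 10.47, 25.1 ]), array([-5.  , 10.4 , 29.74])]
240 [array([-10.  ,  12.5 , -29.47]), array([-10.  ,  12.58, -24.87]), array([-10.  ,  12.62, -21.82]), array([-10.01,  12.65,  20.7 ]), array([-10.01,  12.6 ,  24.16]), array([-10.01,  12.53,  28.64])]
```

```bash
cat >> h.py <<'E'
Q=np.array([592.5,79.2,-0.43])
def rep(o,s=None):
    M=R.from_euler('xyz',o['ee_rot']).as_matrix();t=o['ee_pos']
    s=s or o['opening']+8
    print("t",o['t'],"tcp",t,"stage",toS(Q,t)[0],"F",o['wrist_force'],"open",o['opening'],"tool x",M[:,0])
    for sg,n in ((-1,"push"),(1,"press")):
        c=t+M[:,2]*sg*s/2; print(n,"centre",toS(Q,c)[0])
        if sg<0: print("  corner",toS(Q,c+M[:,1]*11+M[:,2]*4)[0])
E
python3 - <<'E'
from h import *
from bench import r
np.set_printoptions(precision=2,suppress=True)
o=r.get_obs();rep(o,58)
print((S(Q,[[-25,-10.4,100]])[0]-o['ee_pos']))
E
```

```text
t 3.1 tcp [559.75  97.34 230.  ] stage [-37.33   2.84 230.  ] F [-0.53 -0.76 -0.46] open 45.888334923408514 tool x [-0. -0. -1.]
push centre [-51.18  28.32 230.  ]
  corner [-39.61  30.06 230.  ]
press centre [-23.48 -22.64 230.  ]
[   5.69  -17.17 -130.  ]
```

>>> play_rows([
  [0.1, -0.1, -0.6, 0, 0, 0.3],
  [0.1, -0.2, -0.8, 0, 0, 0],
  [0, -0.2, -0.8, 0, 0, 0],
  [0, -0.2, -0.8, 0, 0, 0],
  [0, 0, -0.8, 0, 0, 0],
  [0, 0, -0.8, 0, 0, 0],
  [0, 0, -0.5, 0, 0, 0],
  [0, 0, 0, 0, 0, 0],
], fingers=50)

```text
t: 3.9
ee_pos: [561.6, 66.6, 91.2]
ee_rot: [-0.701, 1.564, -2.179]
wrist_force: [0.3, 0.3, 0.4]
opening: 49.7
```

```bash
cat > look.py <<'E'
import sys,cv2
from h import *
from bench import r
np.set_printoptions(precision=2,suppress=True)
n=sys.argv[1]
for c in sys.argv[2:]:
    d=r.get_image(c);im=cv2.cvtColor(d["image"],cv2.COLOR_RGB2BGR)
    np.save(f"{n}{c}T.npy",d["T"]);cv2.imwrite(f"pics/{n}{c}raw.png",im)
    if c=="scene": im=cv2.resize(im[150:290,180:360],None,fx=4.2,fy=4.2,interpolation=cv2.INTER_CUBIC)
    elif c=="top": im=cv2.resize(im[140:260,190:340],None,fx=5,fy=5,interpolation=cv2.INTER_CUBIC)
    else: im=cv2.resize(im,(768,576),interpolation=cv2.INTER_CUBIC)
    cv2.imwrite(f"pics/{n}{c}.png",im)
rep(r.get_obs())
E
python3 look.py a wrist
```

```text
t 3.95 tcp [562.1   66.67  92.14] stage [-22.41 -24.06  92.14] F [-0.45 -1.19  0.  ] open 50.029578800809055 tool x [-0.   -0.01 -1.  ]
push centre [-36.9    1.08  91.99]
  corner [-25.37   3.11  91.97]
press centre [ -7.93 -49.2   92.3 ]
```

View pics/awrist.png

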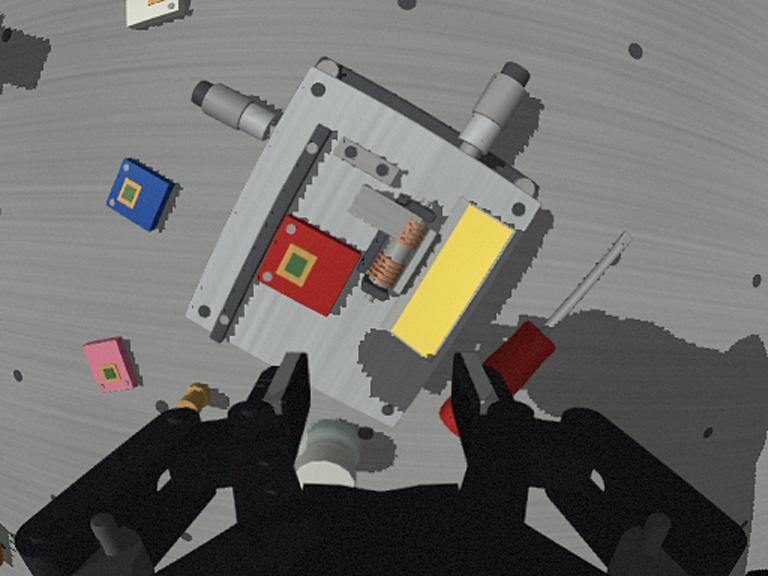

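```bash
python3 - <<'E'
import cv2
a=cv2.imread("pics/awristraw.png")[30:300,120:372];cv2.imwrite("pics/a2.png",cv2.resize(a,None,fx=2.2,fy=2.2,interpolation=cv2.INTER_CUBIC))
a=cv2.imread("pics/awristraw.png")[130:290,160:320];cv2.imwrite("pics/a3.png",cv2.resize(a,None,fx=3.7,fy=3.7,interpolation=cv2.INTER_CUBIC))
E
```

```text
(no output)
```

View pics/a2.png

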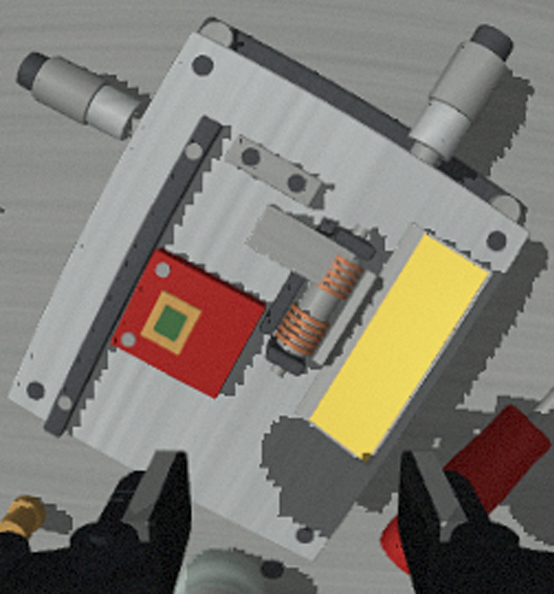

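View pics/a3.png

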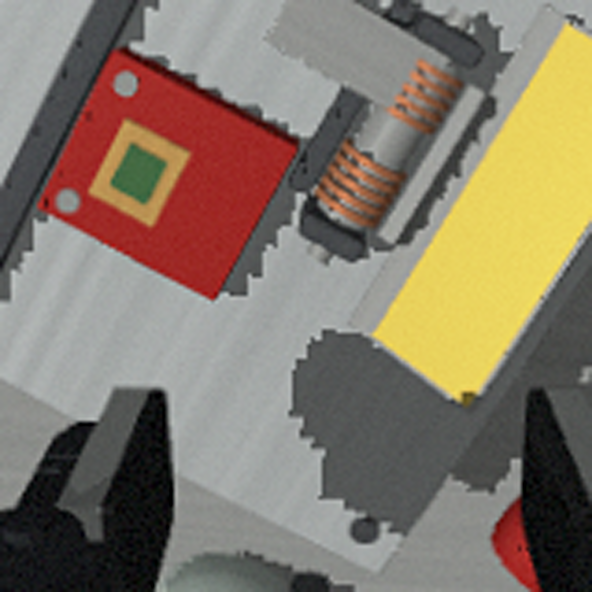

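```bash
python3 - <<'E'
from h import *
np.set_printoptions(precision=2,suppress=True)
T=np.load("awristT.npy")
p2=lambda L:np.array(L,float)/2.2+[120,30]-0.27
p3=lambda L:np.array(L,float)/3.7+[160,130]-0.36
o1=p2([(202,66),(496,241),(305,535),(36,391)])
SC=np.array([[54.1,48,52],[54.1,-48,52],[-54.1,-48,52],[-54.1,48,52]])
obs=p2([(193,32),(527,236),(318,557),(8,398)])
X=np.r_[C,SC];Y=np.r_[obs,o1]
a=least_squares(lambda q:(fproj(S(q,X),KW,T)-Y).ravel(),[592,80,-.43]);q=a.x;print(q,a.fun)
for n,p in zip(["FL","FR","RR","RL"],p3([(122,48),(300,145),(213,300),(42,207)])): print(n,toS(q,fray(p,KW,T,60)))
print("plate outer rear",toS(q,fray(p3([(470,405)])[0],KW,T,72)))
for p in p3([(118,388),(163,388),(172,480),(527,388),(572,388)]):print("tip",toS(q,fray(p,KW,T,97.5)))
E
```

```text
[592.61  78.93  -0.43] [-0.3  -0.99  1.97 -1.59 -1.75  2.54 -0.72  0.83  0.31  0.21  0.   -0.21
  0.19 -0.16  0.23  0.26]
FL [[ 5.14 32.27 60.  ]]
FR [[ 5.47 -0.42 60.  ]]
RR [[-24.75  -0.72  60.  ]]
RL [[-24.96  32.01  60.  ]]
plate outer rear [[-15.62 -44.33  72.  ]]
tip [[-29.3    7.16  97.5 ]]
tip [[-26.07   1.77  97.5 ]]
tip [[-38.16  -5.68  97.5 ]]
tip [[ -1.32 -41.15  97.5 ]]
tip [[  1.74 -46.67  97.5 ]]
```

>>> play_rows([
  [0.05, 0.12, 0, 0, 0, 0],
  [0.05, 0.12, -0.1, 0, 0, 0],
  [0, 0.1, -0.2, 0, 0, 0],
  [0, 0.08, -0.2, 0, 0, 0],
  [0, 0, -0.1, 0, 0, 0],
  [0, 0, 0, 0, 0, 0],
])

```text
t: 4.55
ee_pos: [566.9, 78.7, 79.2]
ee_rot: [0.336, 1.565, -1.141]
wrist_force: [-0.1, -0.9, 0.2]
opening: 50.0
```

```bash
sed -i 's/^Q=.*/Q=np.array([592.6,78.9,-0.43])/' h.py; python3 look.py b wrist
```

```text
t 4.6 tcp [566.99  78.87  79.35] stage [-23.27 -10.7   79.35] F [ 0.57 -0.83  0.06] open 50.511553904508645 tool x [ 0.   -0.01 -1.  ]
push centre [-37.9   14.63  79.19]
  corner [-26.37  16.67  79.24]
press centre [ -8.63 -36.03  79.5 ]
```

View pics/bwrist.png

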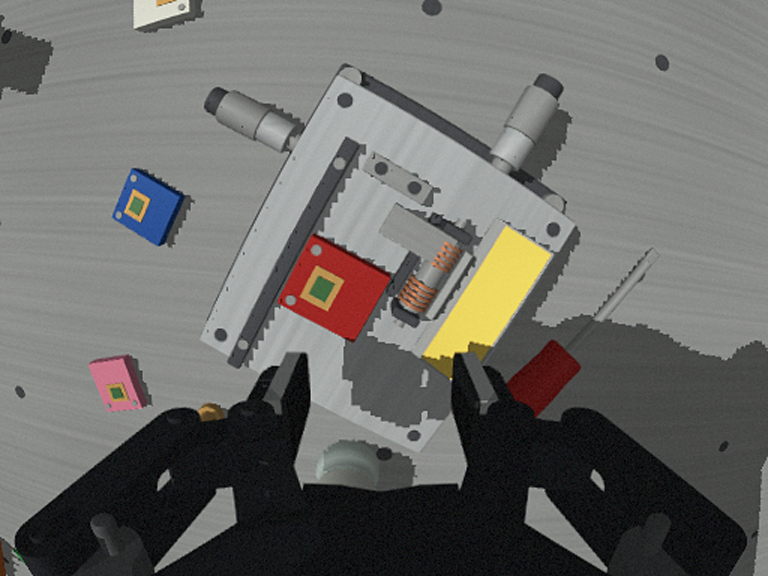

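>>> play_rows([
  [-0.05, 0.02, 0, 0, 0, 0],
  [-0.05, 0.02, -0.05, 0, 0, 0],
  [0, 0, -0.15, 0, 0, 0],
  [0, 0, -0.1, 0, 0, 0],
  [0, 0, 0, 0, 0, 0],
])

```text
t: 5.1
ee_pos: [564.4, 79.6, 71.5]
ee_rot: [0.409, 1.565, -1.068]
wrist_force: [0.2, -1.0, -0.1]
opening: 50.0
```

```bash
python3 -c "
from h import *
from bench import r
np.set_printoptions(precision=2,suppress=True)
rep(r.get_obs())"
```

```text
t 5.1 tcp [564.36  79.56  71.49] stage [-25.95 -11.17  71.49] F [ 0.2  -1.   -0.13] open 49.986121303141296 tool x [ 0.   -0.01 -1.  ]
push centre [-40.44  13.94  71.32]
  corner [-28.91  15.97  71.37]
press centre [-11.46 -36.28  71.65]
```

>>> play_rows([
  [0, 0, -0.1, 0, 0, 0],
  [0, 0, -0.1, 0, 0, 0],
  [0, 0, -0.1, 0, 0, 0],
  [0, 0, 0, 0, 0, 0],
])

```text
t: 5.5
ee_pos: [564.7, 79.4, 63.6]
ee_rot: [0.466, 1.564, -1.012]
wrist_force: [-0.0, -0.6, 2.2]
opening: 49.9
```

>>> play_rows([
  [0, 0, -0.1, 0, 0, 0],
  [0, 0, -0.1, 0, 0, 0],
  [0, 0, -0.1, 0, 0, 0],
  [0, 0, 0, 0, 0, 0],
])

```text
t: 5.9
ee_pos: [564.9, 79.3, 56.0]
ee_rot: [0.51, 1.564, -0.968]
wrist_force: [-1.3, -0.0, 3.2]
opening: 50.2
```

```bash
python3 look.py c wrist
```

```text
t 5.95 tcp [564.91  79.3   56.09] stage [-25.34 -11.18  56.09] F [-0.79 -0.58  4.21] open 50.073453532020125 tool x [ 0.   -0.01 -1.  ]
push centre [-39.84  13.97  55.91]
  corner [-28.31  16.    55.98]
press centre [-10.83 -36.34  56.27]
```

View pics/cwrist.png

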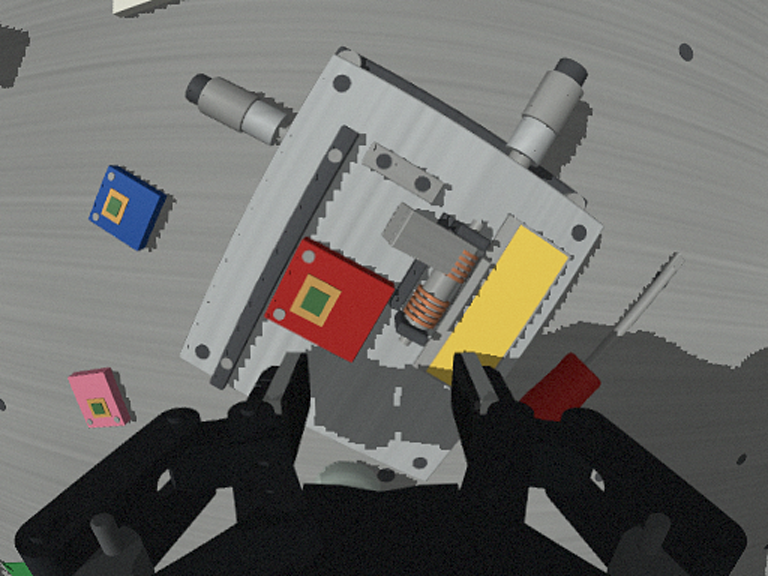

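>>> play_rows([
  [0, 0, -0.08, 0, 0, 0],
  [0, 0, -0.08, 0, 0, 0],
  [0, 0, 0, 0, 0, 0],
])

```text
t: 6.25
ee_pos: [565.1, 79.8, 52.2]
ee_rot: [0.598, 1.564, -0.88]
wrist_force: [-1.4, -0.6, 4.6]
opening: 49.7
```

>>> play_rows([
  [0, 0, -0.08, 0, 0, 0],
  [0, 0, -0.04, 0, 0, 0],
])

```text
t: 6.45
ee_pos: [565.4, 79.9, 51.2]
ee_rot: [0.572, 1.563, -0.906]
wrist_force: [-7.6, -1.3, 19.4]
opening: 49.8
```

```bash
python3 look.py d wrist
```

```text
t 6.5 tcp [565.39  79.84  51.21] stage [-25.13 -10.49  51.21] F [-8.06 -0.93 18.55] open 50.04997177081678 tool x [ 0.01 -0.01 -1.  ]
push centre [-39.63  14.65  51.02]
  corner [-28.1   16.68  51.09]
press centre [-10.63 -35.63  51.41]
```

View pics/dwrist.png

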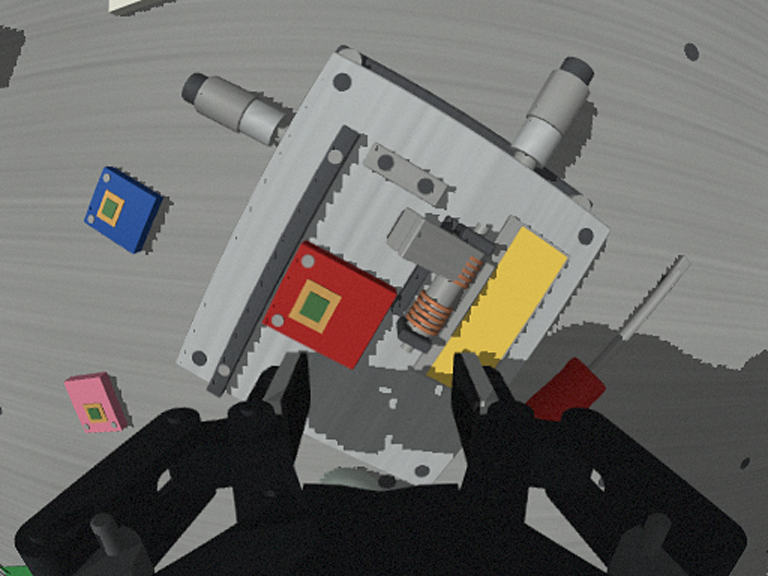

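>>> play_rows([
  [0.07, -0.03, -0.025, 0, 0, 0],
  [0.07, -0.03, -0.025, 0, 0, 0],
  [0.07, -0.03, -0.025, 0, 0, 0],
  [0.07, -0.03, -0.025, 0, 0, 0],
  [0, 0, -0.025, 0, 0, 0],
])

```text
t: 7.0
ee_pos: [565.4, 79.8, 51.5]
ee_rot: [-0.868, 1.56, -2.344]
wrist_force: [-2.1, -1.6, 12.2]
opening: 49.8
```

```bash
python3 look.py e wrist
```

```text
t 7.05 tcp [565.53  79.72  51.53] stage [-24.95 -10.54  51.53] F [-6.24 -0.5  13.14] open 50.17277265388881 tool x [-0.01 -0.01 -1.  ]
push centre [-39.52  14.63  51.31]
  corner [-27.99  16.68  51.25]
press centre [-10.38 -35.71  51.75]
```

View pics/ewrist.png

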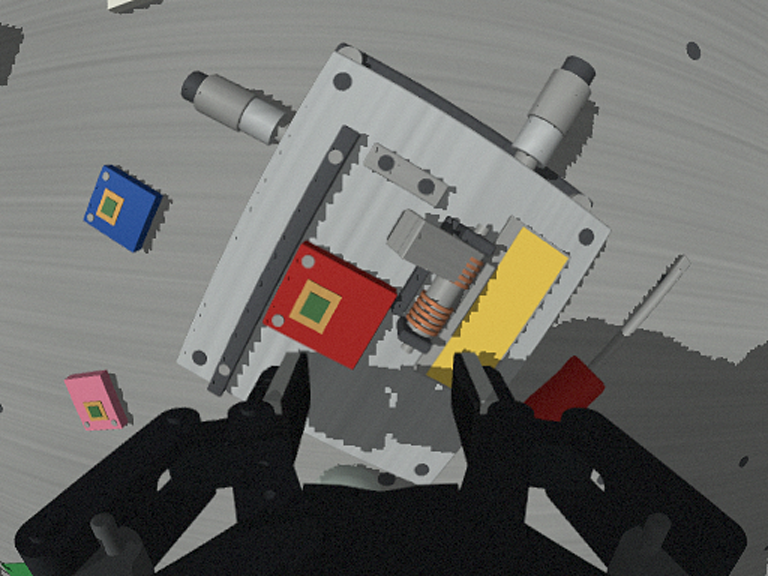

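>>> play_rows([
  [0.12, -0.055, -0.015, 0, 0, 0],
  [0.12, -0.055, -0.015, 0, 0, 0],
  [0, 0, -0.015, 0, 0, 0],
])

```text
t: 7.35
ee_pos: [569.3, 78.8, 51.7]
ee_rot: [-1.057, 1.557, -2.531]
wrist_force: [-1.0, -1.3, 9.0]
opening: 49.9
```

>>> play_rows([
  [0.1, -0.055, -0.015, 0, 0, 0],
  [0.1, -0.055, -0.015, 0, 0, 0],
  [0, 0, -0.015, 0, 0, 0],
])

```text
t: 7.65
ee_pos: [572.2, 78.0, 51.8]
ee_rot: [-1.221, 1.554, -2.694]
wrist_force: [-1.2, -0.9, 8.5]
opening: 49.8
```

```bash
python3 look.py f wrist
```

```text
t 7.7 tcp [572.34  77.84  51.8 ] stage [-17.97  -9.41  51.8 ] F [-4.04  0.23  8.23] open 50.217775665887295 tool x [-0.01 -0.01 -1.  ]
push centre [-32.63  15.75  51.63]
  corner [-21.11  17.82  51.48]
press centre [ -3.32 -34.56  51.98]
```

View pics/fwrist.png

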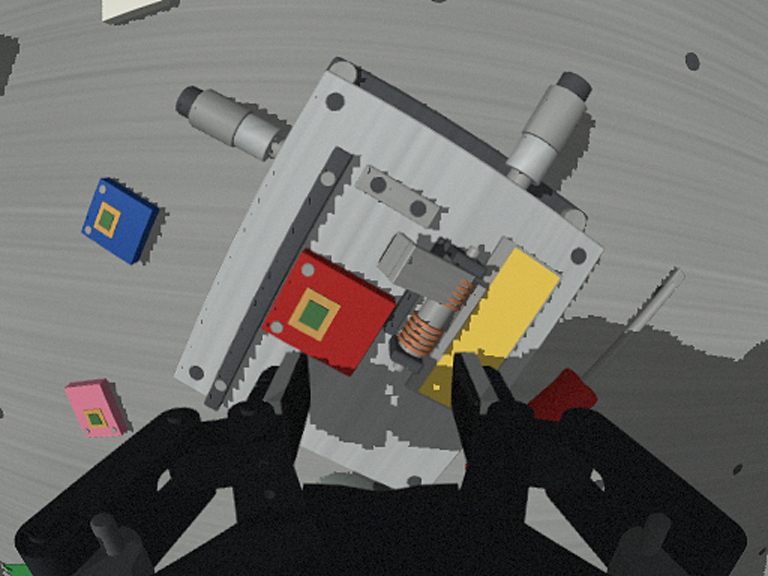

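>>> play_rows([
  [0.11, -0.07, -0.018, 0, -0.03, 0],
  [0.11, -0.07, -0.018, 0, -0.03, 0],
  [0.11, -0.07, -0.018, 0, -0.03, 0],
  [0.11, -0.07, -0.018, 0, -0.03, 0],
  [0.11, -0.07, -0.018, 0, -0.03, 0],
  [0, 0, -0.018, 0, 0, 0],
])

```text
t: 8.3
ee_pos: [580.0, 75.6, 51.9]
ee_rot: [-1.341, 1.558, -2.81]
wrist_force: [-1.9, -2.6, 8.3]
opening: 50.0
```

```bash
python3 look.py g wrist
```

```text
t 8.35 tcp [580.11  75.39  51.88] stage [-9.89 -8.4  51.88] F [-4.19  0.82  8.57] open 49.93571039800059 tool x [-0.01 -0.   -1.  ]
push centre [-24.59  16.56  51.79]
  corner [-13.08  18.69  51.66]
press centre [  4.8  -33.37  51.98]
```

View pics/gwrist.png

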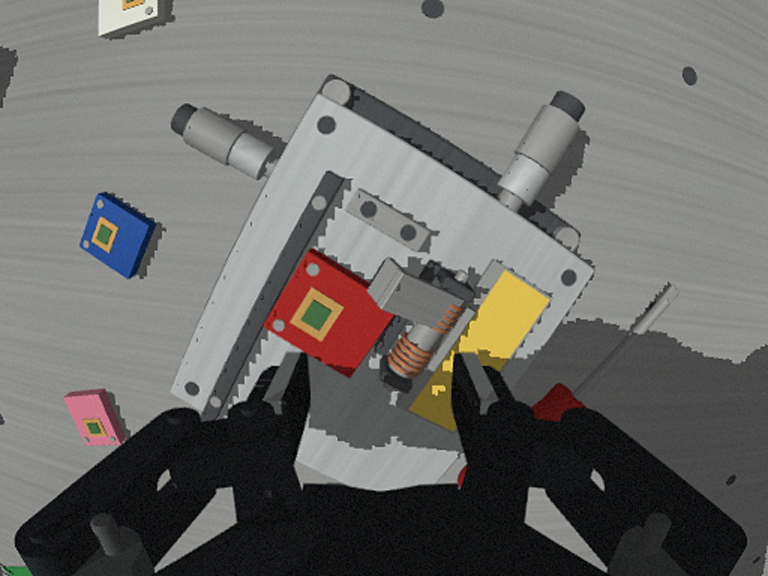

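>>> play_rows([
  [0.11, -0.1, -0.02, 0, -0.03, 0],
  [0.11, -0.1, -0.02, 0, -0.03, 0],
  [0.11, -0.1, -0.02, 0, -0.03, 0],
  [0.11, -0.1, -0.02, 0, -0.03, 0],
  [0, 0, -0.02, 0, 0, 0],
])

```text
t: 8.85
ee_pos: [586.7, 72.4, 52.0]
ee_rot: [-1.693, 1.562, 3.127]
wrist_force: [-1.5, -3.0, 8.2]
opening: 49.7
```

```bash
python3 look.py h wrist
```

```text
t 8.9 tcp [586.73  72.2   52.01] stage [-2.54 -8.53 52.01] F [-3.31  1.09  9.29] open 49.54306241390705 tool x [-0.01 -0.   -1.  ]
push centre [-17.26  16.19  52.03]
  corner [-5.76 18.38 51.93]
press centre [ 12.18 -33.25  51.98]
```

View pics/hwrist.png

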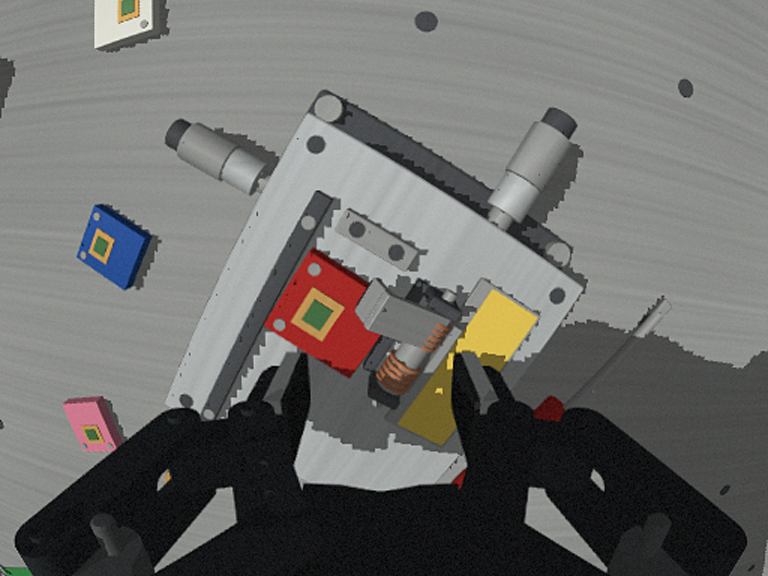

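>>> play_rows([
  [0.11, -0.1, -0.022, 0, -0.03, 0],
  [0.11, -0.1, -0.022, 0, -0.03, 0],
  [0.11, -0.1, -0.022, 0, -0.03, 0],
  [0.11, -0.1, -0.022, 0, -0.03, 0],
  [0, 0, -0.022, 0, 0, 0],
])

```text
t: 9.4
ee_pos: [592.9, 69.6, 52.1]
ee_rot: [-2.313, 1.563, 2.512]
wrist_force: [-2.3, -3.1, 8.5]
opening: 49.8
```

```bash
python3 look.py i wrist
```

```text
t 9.45 tcp [593.04  69.4   52.13] stage [ 4.36 -8.45 52.13] F [-4.59  0.97  9.17] open 50.103495795709144 tool x [-0.01  0.   -1.  ]
push centre [-10.64  16.43  52.29]
  corner [ 0.85 18.68 52.2 ]
press centre [ 19.35 -33.34  51.98]
```

View pics/iwrist.png

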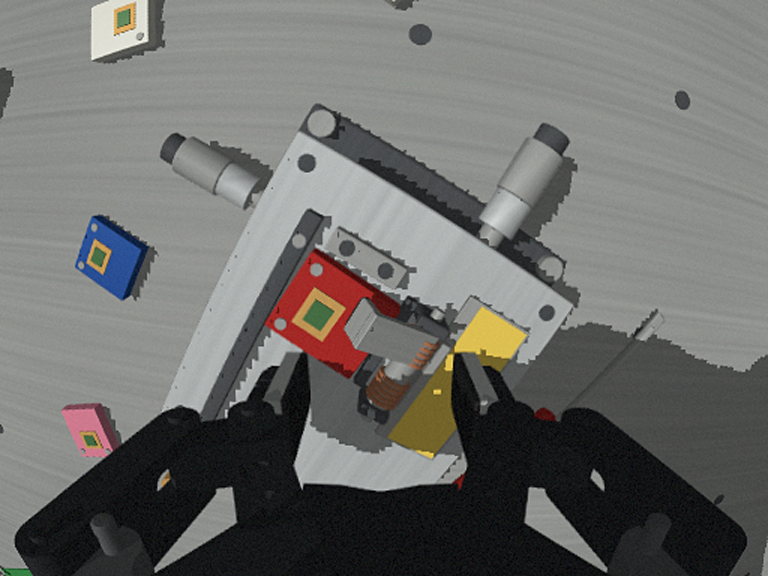

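>>> play_rows([
  [0.1, -0.08, -0.022, 0, -0.03, 0],
  [0.1, -0.08, -0.022, 0, -0.03, 0],
])

```text
t: 9.65
ee_pos: [595.7, 68.3, 52.0]
ee_rot: [-2.606, 1.563, 2.22]
wrist_force: [-11.4, 4.9, 15.0]
opening: 50.1
```

>>> play_rows([
  [0.1, -0.08, -0.022, 0, -0.03, 0],
  [0.1, -0.08, -0.022, 0, -0.03, 0],
])

```text
t: 9.85
ee_pos: [595.8, 68.3, 51.9]
ee_rot: [-2.441, 1.558, 2.389]
wrist_force: [-16.4, 4.0, 20.5]
opening: 49.8
```

```bash
python3 look.py j wrist; python3 -c "
import cv2
a=cv2.imread('pics/jwristraw.png')[130:290,150:370];cv2.imwrite('pics/j2.png',cv2.resize(a,None,fx=3.5,fy=3.5,interpolation=cv2.INTER_CUBIC))"
```

```text
t 9.9 tcp [595.75  68.29  51.96] stage [ 7.29 -8.33 51.96] F [-15.59   3.82  19.18] open 50.051632632644775 tool x [-0.01  0.01 -1.  ]
push centre [-7.81 16.46 52.24]
  corner [ 3.67 18.77 52.11]
press centre [ 22.38 -33.12  51.68]
```

View pics/j2.png

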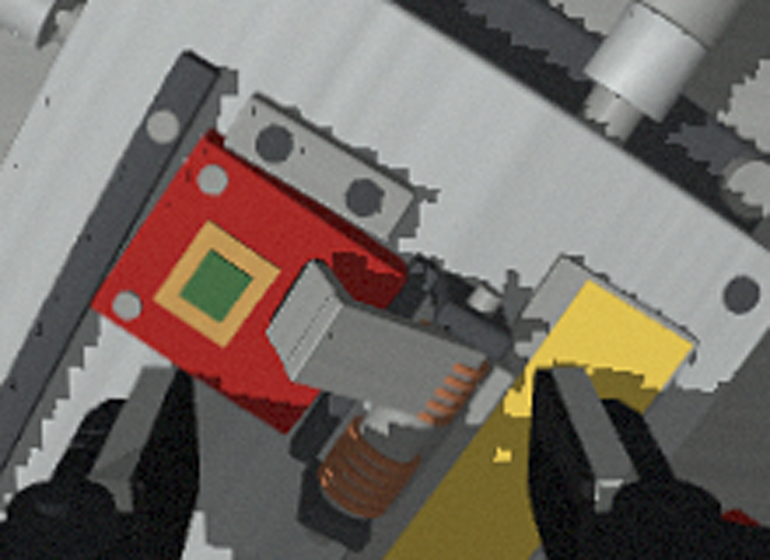

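```bash
python3 - <<'E'
from h import *
np.set_printoptions(precision=2,suppress=True)
T=np.load("jwristT.npy")
p=lambda L:np.array(L,float)/3.5+[150,130]-.36
for n,a,z in zip(["FL","FR","RR","RL","sFL","sNR","sFR"],p([(213,130),(405,267),(290,432),(93,303),(257,93),(395,242),(417,192)]),[60]*4+[58]*3):print(n,toS(Q,fray(a,KW,T,z)))
E
```

```text
FL [[35.98 31.13 60.  ]]
FR [[33.08 -0.55 60.  ]]
RR [[ 3.07  0.24 60.  ]]
RL [[ 5.56 33.97 60.  ]]
sFL [[42.9  28.61 58.  ]]
sNR [[34.9   2.13 58.  ]]
sFR [[42.45  3.31 58.  ]]
```

>>> play_rows([
  [-0.08, 0.04, -0.018, 0, 0, 0],
  [-0.1, 0.04, -0.018, 0, 0, 0],
  [-0.1, 0.0, -0.02, 0, 0, 0],
  [-0.06, -0.13, -0.022, 0, 0, 0],
  [-0.06, -0.13, -0.022, 0, 0, 0],
  [0, 0, -0.022, 0, 0, 0],
])

```text
t: 10.5
ee_pos: [591.3, 65.9, 53.3]
ee_rot: [2.658, 1.559, 1.206]
wrist_force: [-1.5, -1.3, 4.2]
opening: 50.3
```

```bash
python3 -c "
from h import *
from bench import r
np.set_printoptions(precision=2,suppress=True)
rep(r.get_obs())"
```

```text
t 10.5 tcp [591.28  65.94  53.35] stage [  4.2  -12.33  53.35] F [-1.54 -1.29  4.18] open 50.27016552044186 tool x [ 0.    0.01 -1.  ]
push centre [-11.02  12.52  53.65]
  corner [ 0.45 14.85 53.67]
press centre [ 19.41 -37.17  53.05]
```

>>> play_rows([
  [-0.04, -0.1, -0.05, 0, 0, 0],
  [-0.04, -0.1, -0.05, 0, 0, 0],
  [-0.06, -0.13, -0.04, 0, 0, 0],
  [-0.06, -0.13, -0.03, 0, 0, 0],
  [0, 0, -0.03, 0, 0, 0],
])

```text
t: 11.0
ee_pos: [589.9, 61.4, 52.3]
ee_rot: [2.392, 1.548, 0.946]
wrist_force: [-4.8, -0.8, 11.5]
opening: 49.9
```

```bash
python3 look.py k wrist; python3 -c "
import cv2
a=cv2.imread('pics/kwristraw.png')[130:290,150:370];cv2.imwrite('pics/k2.png',cv2.resize(a,None,fx=3.5,fy=3.5,interpolation=cv2.INTER_CUBIC))"
```

```text
t 11.05 tcp [589.86  61.27  52.25] stage [  4.86 -17.17  52.25] F [-2.42  1.4  11.71] open 49.697599374181976 tool x [ 0.01  0.02 -1.  ]
push centre [-10.34   7.35  52.73]
  corner [ 1.12  9.74 52.84]
press centre [ 20.06 -41.68  51.77]
```

View pics/k2.png

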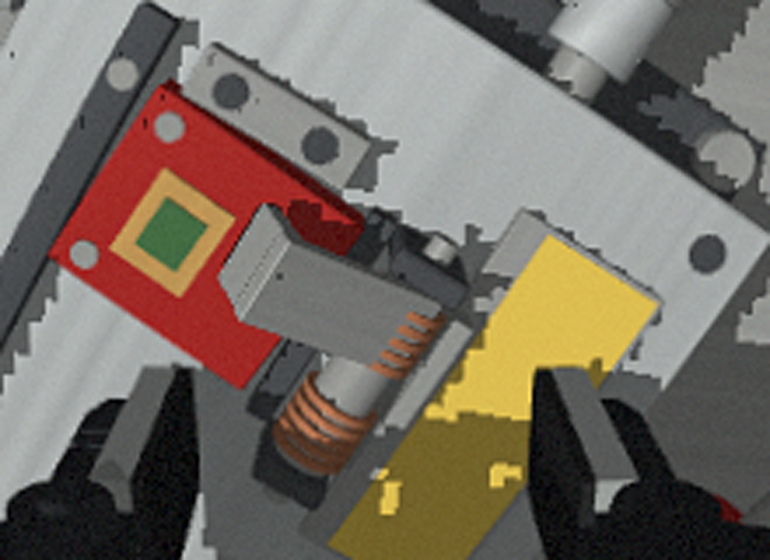

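>>> play_rows([
  [0, 0, -0.04, -0.08, 0, 0],
  [0, 0, -0.04, -0.08, 0, 0],
  [0.04, -0.04, -0.04, -0.08, 0, 0],
  [0.1, -0.07, -0.03, -0.05, 0, 0],
  [0.1, -0.07, -0.03, 0, -0.03, 0],
  [0, 0, -0.03, 0, 0, 0],
])

```text
t: 11.65
ee_pos: [589.7, 61.3, 51.4]
ee_rot: [0.457, 1.562, -0.986]
wrist_force: [-2.1, -2.0, 16.1]
opening: 49.8
```

```bash
python3 look.py l wrist; python3 -c "
import cv2
a=cv2.imread('pics/lwristraw.png')[130:290,150:370];cv2.imwrite('pics/l2.png',cv2.resize(a,None,fx=3.5,fy=3.5,interpolation=cv2.INTER_CUBIC))"
```

```text
t 11.7 tcp [589.98  61.13  51.39] stage [  5.03 -17.24  51.39] F [-7.09  2.64 16.12] open 49.70963445576328 tool x [ 0.01 -0.01 -1.  ]
push centre [-10.24   7.24  51.16]
  corner [ 1.21  9.67 51.24]
press centre [ 20.29 -41.73  51.62]
```

View pics/l2.png

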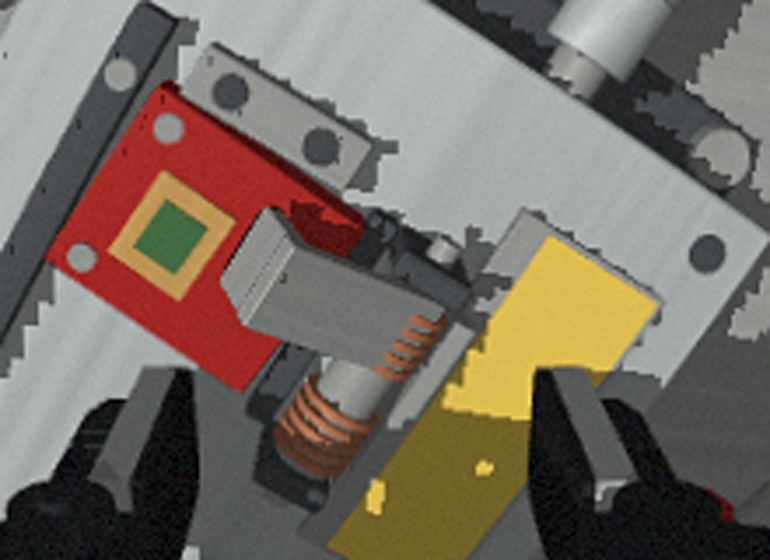

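>>> play_rows([
  [0.12, -0.06, -0.015, 0, 0, 0],
  [0.12, -0.06, -0.015, 0, 0, 0],
  [0.12, -0.06, -0.018, 0, 0, 0],
])

```text
t: 12.0
ee_pos: [592.1, 60.3, 51.2]
ee_rot: [-1.016, 1.561, -2.457]
wrist_force: [-18.8, 5.4, 25.6]
opening: 50.3
```

```bash
python3 look.py m wrist; python3 -c "
import cv2
a=cv2.imread('pics/mwristraw.png')[130:290,150:370];cv2.imwrite('pics/m2.png',cv2.resize(a,None,fx=3.5,fy=3.5,interpolation=cv2.INTER_CUBIC))"
```

```text
t 12.05 tcp [592.02  60.29  51.24] stage [  7.23 -17.16  51.24] F [-16.75   5.42  23.18] open 50.07513467314196 tool x [-0.01 -0.01 -1.  ]
push centre [-8.19  7.44 51.09]
  corner [ 3.25  9.9  51.01]
press centre [ 22.66 -41.76  51.4 ]
```

View pics/m2.png

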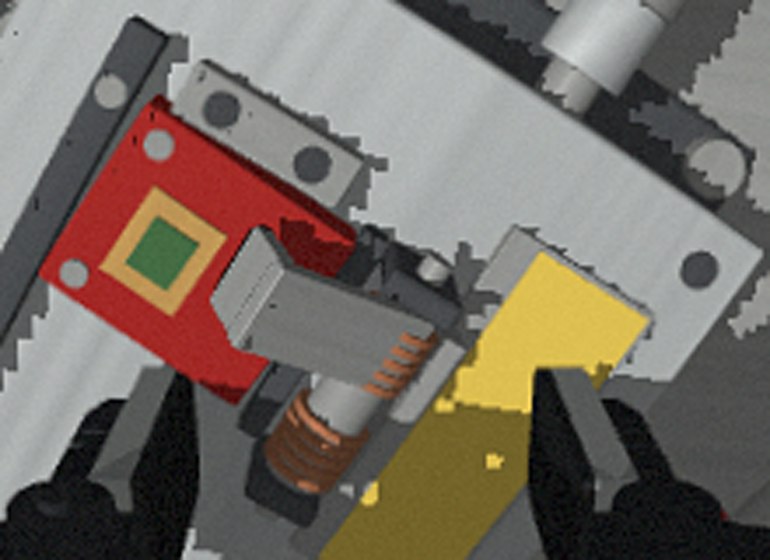

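```bash
python3 - <<'E'
from h import *
import cv2
np.set_printoptions(precision=2,suppress=True)
for k in "jklm":
    T=np.load(k+"wristT.npy");im=cv2.imread(f"pics/{k}wristraw.png");hsv=cv2.cvtColor(im,cv2.COLOR_BGR2HSV)
    m=((hsv[...,0]<6)|(hsv[...,0]>174))&(hsv[...,1]>150)&(hsv[...,2]>110)
    m=m.astype(np.uint8);n,l,st,c=cv2.connectedComponentsWithStats(m[130:290,150:290]);i=1+np.argmax(st[1:,4])
    ys,xs=np.where(l==i);P=np.array([toS(Q,fray((x+150,y+130),KW,T,60))[0][:2] for x,y in zip(xs,ys)])
    # front edge: max x per y-bin ; rear edge: min x per y-bin ; left edge max y per x-bin
    out=[]
    for name,a,b,sg,lo,hi in (("front",1,0,1,12,29),("rear",1,0,-1,8,31),("left",0,1,1,8,32)):
        bins=np.arange(lo,hi,1.5);X=[];Y=[]
        for u in bins:
            s=P[(P[:,a]>=u)&(P[:,a]<u+1.5)]
            if len(s)>2:X.append(u+.75);Y.append((s[:,b]*sg).max()*sg)
        f=np.polyfit(X,Y,1);out.append((name,"slope deg",round(np.degrees(np.arctan(f[0])),2),"mid",round(np.median(Y),2),))
    print(k,out)
E
```

```text
j [('front', 'slope deg', np.float64(4.33), 'mid', np.float64(33.58)), ('rear', 'slope deg', np.float64(1.62), 'mid', np.float64(4.34)), ('left', 'slope deg', np.float64(-4.78), 'mid', np.float64(33.03))]
k [('front', 'slope deg', np.float64(4.23), 'mid', np.float64(33.5)), ('rear', 'slope deg', np.float64(4.17), 'mid', np.float64(4.04)), ('left', 'slope deg', np.float64(-4.62), 'mid', np.float64(32.98))]
l [('front', 'slope deg', np.float64(4.27), 'mid', np.float64(33.57)), ('rear', 'slope deg', np.float64(4.58), 'mid', np.float64(4.07)), ('left', 'slope deg', np.float64(-4.82), 'mid', np.float64(32.95))]
m [('front', 'slope deg', np.float64(3.52), 'mid', np.float64(33.67)), ('rear', 'slope deg', np.float64(4.49), 'mid', np.float64(4.16)), ('left', 'slope deg', np.float64(-3.95), 'mid', np.float64(33.0))]
```

>>> play_rows([
  [0.13, -0.07, -0.005, 0, 0, 0],
  [0.13, -0.07, -0.005, 0, 0, 0],
  [0.13, -0.07, -0.008, 0, 0, 0],
])

```text
t: 12.35
ee_pos: [591.9, 60.3, 51.5]
ee_rot: [-1.531, 1.543, -2.968]
wrist_force: [-15.7, 5.8, 20.9]
opening: 49.9
```

```bash
cat > yaw.py <<'E'
from h import *
import cv2,sys
k=sys.argv[1]
T=np.load(k+"wristT.npy");im=cv2.imread(f"pics/{k}wristraw.png");hsv=cv2.cvtColor(im,cv2.COLOR_BGR2HSV)
m=((hsv[...,0]<6)|(hsv[...,0]>174))&(hsv[...,1]>150)&(hsv[...,2]>110)
m=m.astype(np.uint8);n,l,st,c=cv2.connectedComponentsWithStats(m[100:290,150:290]);i=1+np.argmax(st[1:,4])
ys,xs=np.where(l==i);P=np.array([toS(Q,fray((x+150,y+100),KW,T,60))[0][:2] for x,y in zip(xs,ys)])
for name,a,b,sg,lo,hi in (("front",1,0,1,12,29),("rear",1,0,-1,8,31),("left",0,1,1,8,32)):
    X=[];Y=[]
    for u in np.arange(lo,hi,1.5):
        s=P[(P[:,a]>=u)&(P[:,a]<u+1.5)]
        if len(s)>2:X.append(u+.75);Y.append((s[:,b]*sg).max()*sg)
    f=np.polyfit(X,Y,1);print(name,"slope deg %.2f mid %.2f"%(np.degrees(np.arctan(f[0])),np.median(Y)))
E
python3 look.py n wrist; python3 yaw.py n;python3 -c "
import cv2
a=cv2.imread('pics/nwristraw.png')[130:290,150:370];cv2.imwrite('pics/n2.png',cv2.resize(a,None,fx=3.5,fy=3.5,interpolation=cv2.INTER_CUBIC))"
```

```text
t 12.4 tcp [591.91  60.26  51.47] stage [  7.14 -17.23  51.47] F [-16.54   6.44  21.27] open 50.0574491118639 tool x [-0.03 -0.   -1.  ]
push centre [-8.38  7.3  51.44]
  corner [ 3.05  9.8  51.13]
press centre [ 22.66 -41.76  51.5 ]
front slope deg 3.68 mid 33.71
rear slope deg 4.31 mid 4.31
left slope deg -4.18 mid 32.97
```

View pics/n2.png

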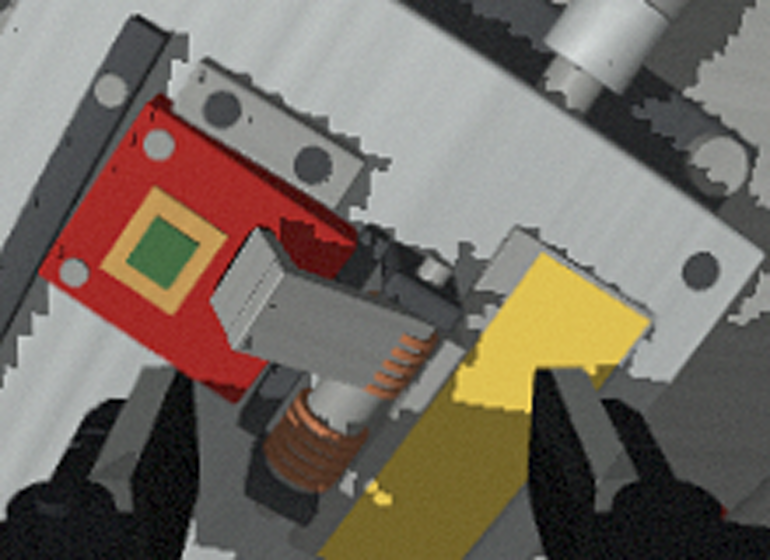

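>>> play_rows([
  [0.02, -0.01, 0.012, 0, -0.1, 0],
  [0.02, -0.01, 0.005, 0, -0.1, 0],
])

```text
t: 12.6
ee_pos: [591.2, 60.4, 52.1]
ee_rot: [-1.349, 1.556, -2.785]
wrist_force: [0.2, 1.8, 4.1]
opening: 49.7
```

```bash
python3 -c "
from h import *
from bench import r
np.set_printoptions(precision=2,suppress=True)
rep(r.get_obs());print(r.get_obs()['moment'])"
```

```text
t 12.6 tcp [591.19  60.39  52.08] stage [  6.44 -17.42  52.08] F [0.22 1.82 4.12] open 49.668018421708354 tool x [-0.01 -0.01 -1.  ]
push centre [-9.    6.93 51.98]
  corner [ 2.43  9.45 51.84]
press centre [ 21.88 -41.77  52.17]
[ 0.26 -0.11 -0.03]
```

>>> play_rows([
  [0.1, -0.06, -0.012, 0, 0, 0],
  [0.1, -0.06, -0.01, 0, 0, 0],
])

```text
t: 12.8
ee_pos: [592.7, 59.5, 51.6]
ee_rot: [-1.51, 1.55, -2.943]
wrist_force: [-15.0, 6.7, 19.8]
opening: 49.9
```

```bash
python3 look.py o wrist; python3 yaw.py o; python3 -c "
from bench import r
print(r.get_obs()['moment'])"
```

```text
t 12.85 tcp [592.58  59.6   51.63] stage [  8.03 -17.55  51.63] F [-12.6    4.98  18.04] open 50.00297203926766 tool x [-0.02 -0.   -1.  ]
push centre [-7.55  6.91 51.6 ]
  corner [ 3.88  9.45 51.37]
press centre [ 23.6  -42.01  51.66]
front slope deg 2.64 mid 33.87
rear slope deg 2.67 mid 4.41
left slope deg -2.65 mid 33.00
[ 0.63084134  2.65155224 -0.18497685]
```

>>> play_rows([
  [0.03, -0.02, 0.012, 0, -0.1, 0],
  [0.03, -0.02, 0.005, 0, -0.1, 0],
  [0.1, -0.06, -0.01, 0, -0.03, 0],
  [0.1, -0.06, -0.008, 0, -0.03, 0],
])

```text
t: 13.25
ee_pos: [592.9, 59.4, 51.5]
ee_rot: [-1.476, 1.562, -2.906]
wrist_force: [-15.2, 5.7, 20.5]
opening: 50.0
```

```bash
python3 look.py p wrist; python3 yaw.py p
```

```text
t 13.3 tcp [592.89  59.41  51.57] stage [  8.39 -17.6   51.57] F [-14.14   6.5   19.49] open 50.03236177845901 tool x [-0.01 -0.   -1.  ]
push centre [-7.28  6.83 51.54]
  corner [ 4.14  9.4  51.44]
press centre [ 24.05 -42.02  51.59]
front slope deg 1.04 mid 33.91
rear slope deg 1.93 mid 4.57
left slope deg -1.64 mid 32.86
```

>>> play_rows([
  [0.04, -0.02, 0.012, 0, -0.1, 0],
  [0.03, -0.02, 0.005, 0, -0.08, 0],
  [0.11, -0.06, -0.01, 0, -0.03, 0],
  [0.11, -0.06, -0.008, 0, -0.03, 0],
])

```text
t: 13.7
ee_pos: [593.3, 59.1, 51.5]
ee_rot: [-0.784, 1.57, -2.211]
wrist_force: [-17.1, 4.8, 21.2]
opening: 49.7
```

```bash
python3 look.py q wrist; python3 yaw.py q
```

```text
t 13.75 tcp [593.3   59.15  51.51] stage [  8.87 -17.66  51.51] F [-14.29   5.49  19.92] open 50.189522121014924 tool x [-0. -0. -1.]
push centre [-6.91  6.78 51.5 ]
  corner [ 4.5   9.39 51.49]
press centre [ 24.66 -42.1   51.53]
front slope deg 0.95 mid 34.05
rear slope deg 1.20 mid 4.71
left slope deg -0.96 mid 32.83
```

>>> play_rows([
  [0.04, -0.02, 0.012, 0, -0.06, 0],
  [0.03, -0.02, 0.005, 0, -0.04, 0],
  [0.12, -0.06, -0.01, 0, -0.02, 0],
  [0.12, -0.06, -0.008, 0, -0.02, 0],
])

```text
t: 14.15
ee_pos: [593.7, 59.0, 51.5]
ee_rot: [-1.944, 1.568, 2.915]
wrist_force: [-18.4, 6.1, 22.2]
opening: 50.4
```

```bash
python3 look.py s wrist; python3 yaw.py s;python3 -c "
import cv2
a=cv2.imread('pics/swristraw.png')[130:290,150:370];cv2.imwrite('pics/s2.png',cv2.resize(a,None,fx=3.5,fy=3.5,interpolation=cv2.INTER_CUBIC))"
```

```text
t 14.2 tcp [593.63  58.97  51.5 ] stage [  9.24 -17.68  51.5 ] F [-17.05   4.59  21.41] open 50.21154371255997 tool x [-0.  0. -1.]
push centre [-6.64  6.71 51.53]
  corner [ 4.76  9.36 51.5 ]
press centre [ 25.12 -42.07  51.48]
front slope deg 0.34 mid 34.08
rear slope deg 0.79 mid 4.75
left slope deg -0.45 mid 32.71
```

View pics/s2.png

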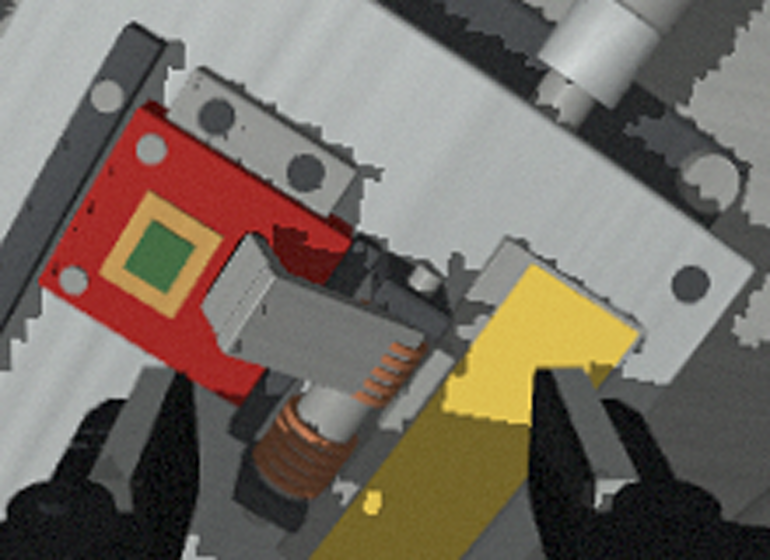

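>>> play_rows([
  [0.04, -0.02, 0.012, 0, -0.03, 0],
  [0.03, -0.02, 0.005, 0, -0.02, 0],
  [0.13, -0.06, -0.01, 0, -0.02, 0],
  [0.13, -0.06, -0.008, 0, -0.02, 0],
])

```text
t: 14.6
ee_pos: [593.9, 58.8, 51.5]
ee_rot: [-1.86, 1.56, 3.004]
wrist_force: [-20.3, 4.8, 25.2]
opening: 50.0
```

```bash
python3 look.py u wrist; python3 yaw.py u
```

```text
t 14.65 tcp [593.8   58.85  51.54] stage [  9.45 -17.73  51.54] F [-17.92   4.88  23.8 ] open 49.91383902006488 tool x [-0.01  0.   -1.  ]
push centre [-6.44  6.48 51.63]
  corner [ 4.95  9.17 51.5 ]
press centre [ 25.35 -41.93  51.45]
front slope deg -0.05 mid 34.08
rear slope deg 0.03 mid 4.74
left slope deg -0.44 mid 32.69
```

>>> play_rows([
  [-0.04, 0.02, 0, 0, 0, 0],
  [-0.08, 0.04, -0.015, 0, 0, 0],
  [-0.1, 0.045, -0.015, 0, 0, 0],
  [-0.1, 0.045, -0.015, 0, 0, 0],
])

```text
t: 15.05
ee_pos: [588.3, 60.1, 52.0]
ee_rot: [-1.461, 1.565, -2.882]
wrist_force: [4.0, -1.3, 5.8]
opening: 50.4
```

```bash
python3 look.py v wrist; python3 yaw.py v;python3 -c "
import cv2
a=cv2.imread('pics/vwristraw.png')[130:290,150:370];cv2.imwrite('pics/v2.png',cv2.resize(a,None,fx=3.5,fy=3.5,interpolation=cv2.INTER_CUBIC))"
```

```text
t 15.1 tcp [587.96  60.22  52.02] stage [  3.57 -18.91  52.02] F [ 3.43 -0.92  5.6 ] open 49.85688571574767 tool x [-0.01 -0.   -1.  ]
push centre [-12.28   5.29  52.  ]
  corner [-0.89  7.97 51.95]
press centre [ 19.43 -43.1   52.04]
front slope deg 0.05 mid 34.07
rear slope deg -0.06 mid 4.67
left slope deg -0.31 mid 32.71
```

View pics/v2.png

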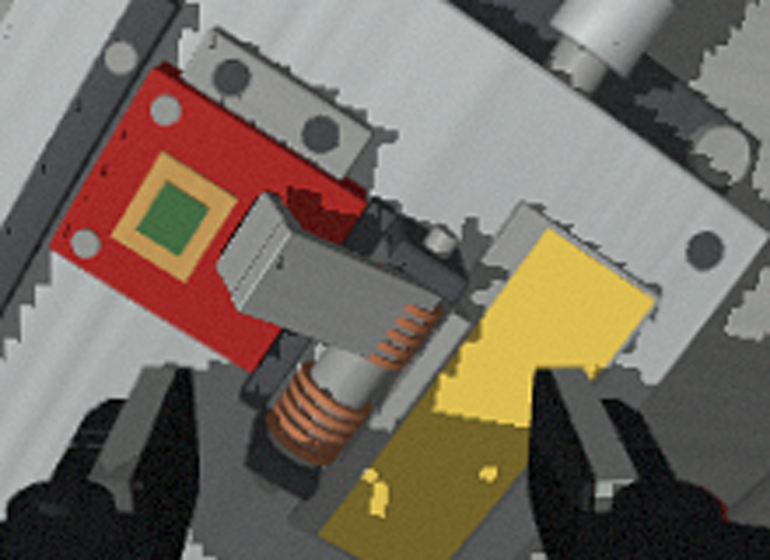

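>>> play_rows([
  [0, 0, 0.04, 0, 0, 0],
  [0, 0, 0.08, 0, 0, 0],
  [0, 0, 0.08, 0, 0, 0],
  [0, 0, 0.08, 0, 0, 0],
  [0, 0, 0.1, 0, 0, 0],
  [0, 0, 0.1, 0, 0, 0],
  [0, 0, 0.2, 0, 0, 0],
  [0, 0, 0.3, 0, 0, 0],
  [0, 0, 0.4, 0, 0, 0],
  [0, 0, 0.5, 0, 0, 0],
])

```text
t: 16.1
ee_pos: [582.7, 59.4, 98.0]
ee_rot: [-1.587, 1.554, -3.008]
wrist_force: [0.5, 1.1, 0.6]
opening: 49.7
```

>>> play_rows([
  [0, 0, 0.8, 0, 0, 0],
  [0, 0, 0.8, 0, 0, 0],
  [0, 0, 0.4, 0, 0, 0],
  [0, 0, 0, 0, 0, 0],
  [0, 0, 0, 0, 0, 0],
])

```text
t: 16.6
ee_pos: [583.8, 59.7, 155.0]
ee_rot: [-1.546, 1.559, -2.967]
wrist_force: [0.8, 1.1, 0.1]
opening: 50.1
```

```bash
python3 look.py x wrist scene; python3 yaw.py x;python3 -c "
import cv2
a=cv2.imread('pics/xwristraw.png')[80:280,150:370];cv2.imwrite('pics/x2.png',cv2.resize(a,None,fx=2.9,fy=2.9,interpolation=cv2.INTER_CUBIC))"
```

```text
t 16.7 tcp [583.57  59.76 154.4 ] stage [ -0.23 -21.16 154.4 ] F [ 0.29  0.82 -0.16] open 49.82642986758101 tool x [-0.01 -0.   -1.  ]
push centre [-16.07   3.03 154.4 ]
  corner [ -4.68   5.71 154.26]
press centre [ 15.62 -45.35 154.4 ]
front slope deg 1.01 mid 33.88
rear slope deg 0.86 mid 4.89
left slope deg -0.26 mid 32.27
```

View pics/x2.png

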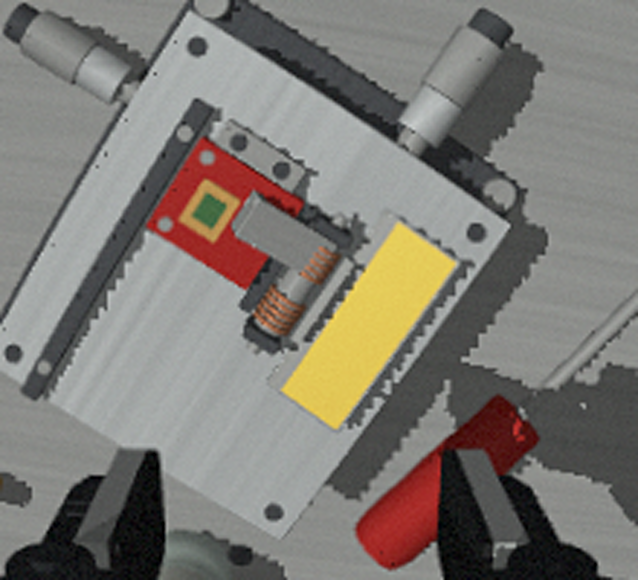

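View pics/xscene.png

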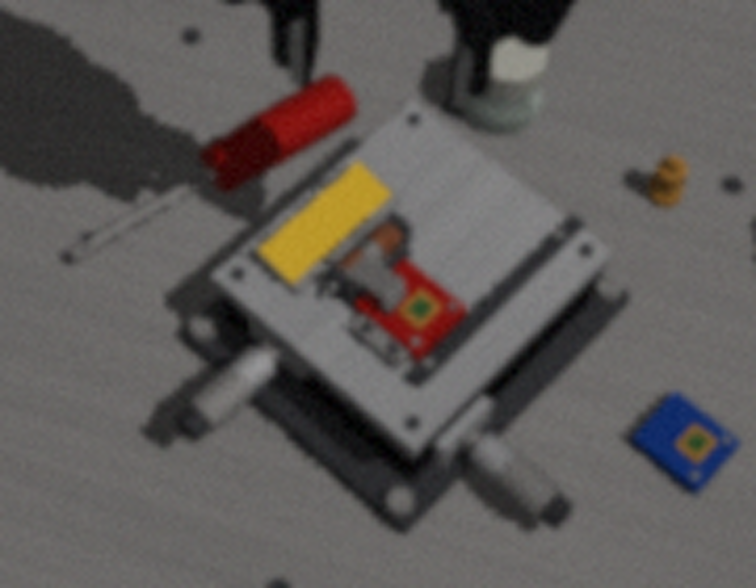

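```bash
python3 -c "
from bench import r
print(r.sign_off())"
```

```text
the job is handed in; nothing more can be done
None
```

The red carrier is home against the end stop with the clip closed on it. I handed in at about 16.7 s, with the gripper clear of everything.

**What I did:** One fingertip held the thumb plate down while the other pushed the carrier under the raised jaw to the stop. The carrier arrived turned about 4° in the channel. With the plate still held down, I moved the pushing finger toward the right half of the carrier's rear face and pushed it square. I then backed that finger clear and lifted slowly so the clip closed.

**Last checks**
- **Before release:** the camera put the carrier's front edge at stage x ≈ 34 mm (the stop is at 34), with a turn of about 0 to 0.4°.
- **After release:** the jaw rests on the carrier and there is no visible gap at the stop. From higher up, the front and rear edges read about 0.9 to 1° of turn while the left edge read 0.3°. I took the difference as picture resolution and did not check further.
- **Wrist force:** it reached about 25 N vertically and 20 N sideways during the squaring pushes. Much of the sideways part was probably friction on the thumb plate, so the push on the carrier was likely less, but I could not separate the two.
- **Plate height:** the plate rose about 1 mm for a moment while I shifted the finger sideways. By the geometry the jaw stayed clear of the carrier, but I took no picture at that moment.
- **Bystanders:** the screwdriver, jar, connector and blue carrier look unmoved in the pictures. I did not measure them.

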